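Shift a bench grinder's gearbox into third through its H-gate

TASK

Put the bench grinder's gearbox into third gear by pushing its lever with your fingertips: bring it to neutral, push it across the gate to the right-hand side, then straight forward all the way home into the third slot, never dipping into fourth. Only push the lever, gently - do not pull its knob up and do not force anything - then let go of it and back off, leaving everything else on the machine and bench as it is.

Things in the scene. Friction and masses are not known exactly. Their poses are not given: they have to be found in the camera images.
- machine: Bench grinder, fixed. Origin on the bench under the gate's centre; x forward (away from the robot's side), y left, z up; yawed up to 20 degrees. Grey gearbox 300 (x) by 240 mm (y), its steel deck 95 mm above the bench. Motor along its left side, y = 120 to 300 mm, 157 mm high. Grinding wheel at its right, 150 mm across, y = -150 to -172, centre x = 40, top 165 mm high.
- gate_centre (a point): centre of the H-gate on the deck's top face. Two fore-and-aft slots, 18 mm wide, centre lines 22 mm left and 22 mm right of here (machine y), closed ends 34 mm forward and rearward, joined by a cross channel 20 mm wide (neutral). Left slot: first forward, second rearward. Right slot: third forward, fourth rearward. One to four black dots beyond the slot ends count the gears.
- third_end (a point): closed forward end of the third slot (right, forward; three dots) on the deck's top face: 34 mm forward, 22 mm right of gate_centre. With the lever home here the knob's centre is about 53 mm forward and 47 mm right of gate_centre.
- knob_centre (a point): centre of the lever's black knob: upright cylinder 32 mm across, 44 mm high, on a 12 mm steel stem that pivots 15 mm above the bench under gate_centre; 165 mm from that pivot. At the gate the stem moves 0.47 as far as the knob. Neutral: machine x = 0 (within 7 mm to pass the channel), y = 46 left, -46 right. It moves with 3 to 5 N at the knob, has no spring and stays where left.
- lever_across (a joint): sideways lean of the lever, rad: 0 upright, positive to the right (machine -y). About -0.28 (free play -0.32 to -0.24) in the left slot, +0.28 (+0.24 to +0.32) in the right slot. It starts in the left slot.
- lever_fore (a joint): fore-and-aft lean of the lever, rad: 0 neutral, positive forward (machine +x). Stopped by the slots' ends at about +-0.33. Starts anywhere from second (-0.3) through neutral to first (+0.3). The lean at third is about +0.33 when fully home.
- knob_lift (a joint): how far the knob is pulled up along the stem, m: 0 down (held by a spring of 8 N), at most 0.012. It must stay down.
- nut: flanged steel nut, 32 mm wide, 16 mm high, loose on the deck's near left corner; origin under its centre. Leave alone.
- hex_key: dark L-shaped hex key, 6 mm thick, 80 by 25 mm, loose on the deck's near right corner; origin under its long arm's middle. Leave alone.
- flap_disc: brown abrasive disc 115 mm across, 15 mm high, lying on the bench near right of the machine; origin under its centre. Leave alone.
- figurine: little warrior welded from bolts and rod, 142 mm tall on a 60 by 70 mm base plate, on the bench near left of the machine; origin under its base. Leave alone.
- square: triangular welding square, 12 mm high, legs about 90 mm, lying on the bench right of the grinding wheel; origin near its middle, underside. Leave alone.
- tube_offcut: steel tube offcut standing on the bench in the corner behind the motor and beside the gearbox, 42 mm across, 60 mm high; origin under its centre. Leave alone.

How it is judged:
On the way:
1. the lever is over at the right-hand side of the gate, in neutral (value of joint lever_across above 0.225 rad and value of joint lever_fore between -0.1 and 0.1 rad), for 0.05 s.
At the end, for the whole second after the job is handed in: The lever rests home in the third slot: leaning right by more than 0.21 rad and forward by more than 0.28 rad (slot end at about 0.33), at rest, its knob down (under 3 mm), and every loose thing within 30 mm of where it began (value of joint lever_across between 0.21 and 0.36 rad and value of joint lever_fore between 0.28 and 0.38 rad and value of joint knob_lift below 0.003 m and velocity of joint lever_fore between -0.05 and 0.05 rad/s and not (distance of any of nut, hex_key, flap_disc, figurine, square, tube_offcut from where it was at the start of the episode above 0.03 m)); the robot touches nothing.
It fails at once if the lever dips into fourth gear (right-hand slot, leaning back more than 0.15 rad) (value of joint lever_across above 0.15 rad and value of joint lever_fore below -0.15 rad).
It fails at once if the knob is pulled up along the stem by more than 6 mm (value of joint knob_lift above 0.006 m).
It fails at once if the lever or the machine is forced with more than 70 N (contact force between any of the fingers, the arm and machine above 70 N).
It fails at once if a loose thing is lifted, carried or shoved more than 30 mm (distance of any of nut, hex_key, flap_disc, figurine, square, tube_offcut from where it was at the start of the episode above 0.03 m).
It also fails if it takes over 70 s, if anything falls off the work surface, if the arm or the gripper's body presses on something with over 40 N, if the wrist force passes 120 N, or if a joint passes its speed limit or range.

ROBOT

A 6-joint arm with a two-finger parallel gripper is mounted at the origin on the work surface. World frame = base frame: x ahead of the robot, y to its left, z up, the work surface at z = 0. Lengths are in m, angles in rad, forces in N, time in s.
With the tool pointing down it reaches from about 0.375 to 0.975 m from the base axis. Payload 3.8 kg.
Tool frame: the origin (TCP) lies on the centre line of the jaws, within the pads' length; the fingertips stand 25 mm ahead of it and the grasp point (between the pads) lies 6 mm ahead of it; z points along the fingers, y is the line along which they close (so a half turn about z gives the same grasp; the last joint's range is limited). The gripper opens to 85 mm and grips with 20 to 120 N. Pads are 22 mm wide; open, the fingers measure 114 mm over their backs; the gripper's body (76 mm by 85 mm) begins 54 mm behind the grasp point. The pads swing forward as they close: fully open they stand 13 mm farther back than shut.
Start: joints at [-1.219, 0.264, 1.604, -0, 1.274, -0.037], TCP at [0.256, -0.625, 0.256] pointing down, gripper open.
Joint ranges: [-2.63, 2.63], [-0.94, 2.18], [0.31, 2.57], [-1.31, 4.45], [0, 2.66], [-2.55, 2.55]. Speed limits (rad/s): [2.57, 2.57, 3.14, 3.14, 3.14, 3.14].

INTERFACE

Orientations are given as a rotation vector (axis times angle).
In Python, from workcell import bot gives the robot as it stands. The module is installed in compiled form; this text tells all that it offers.
- The arm moves only by the tool play_rows, never from a script. Its argument "commands" is a list that holds one entry, the list of rows, each a list of 7 numbers: the shift along the tool's x, y, z as a fraction of full scale, then the turn, a rotation vector about the tool's x, y, z as a fraction of full scale, then the closure, from -1 (fully open) to 1 (shut). A call has 1 to 8 rows; each row is the pose to reach, as a shift and turn from the pose commanded when the call began, along the tool's axes at that moment, turning the shorter way round; what a row does not reach only later rows make up. Full scale, the value 1, is 60 cm for a shift and 180 degrees for a turn. A row lasts 1/10 s, in which the tool goes at most 50 mm and 8.59 degrees, less where a joint would pass 70% of its speed; a pose out of reach is approached as far as the arm can. A call with a number of a shift or a turn outside -1 to 1 is refused whole. A call with a gripper value outside its range is refused whole. The fingers move at their own pace and stop on an object; "force" is the grip in N (left out, the last holds). Time passes only in rows, so rows that repeat a pose let the fingers close. It gives the time, the measured TCP pose, the force, the opening and the grip force at its end, in the units of the state.
- bot.read_state(): the state, without advancing time (a new reading comes with each control period).
- bot.read_camera(name): name is "side" or "top"; returns the picture (400x640x3 uint8, blue, green, red); there is no depth.
- bot.camera_params(name): a dict with "fov_y" (degrees; the focal length in pixels is half the picture's height over the tangent of half this angle, whatever the lens; pixels are square), "cx", "cy" (the principal point, pixels), "rvec" (rotation vector, rad) and "tvec" (3), from world to camera coordinates, as OpenCV has them. Camera axes: x right, y down, z forward; pixel columns grow to the right and rows downward; lengths in m; the calibration is good to about 2 mm. A picture is of the moment at which its call begins. camera_params takes no time and is no camera call.
- bot.finish_job(): hands the job in; it is judged then, once.
The state is a dict: "time": time; "q": joint angles; "joint_vel": joint speeds; "joint_torque": joint torques, N m; "tool_pos": TCP position; "tcp_rot": TCP orientation; "wrist_force": force on the tool from outside, world axes, zero at the start; "torque": the same for the moment, N m; "width": opening from 0.0 (shut) to 1.0 (fully open); "grip_force": force on a finger pad.
Only numpy, scipy, OpenCV 4.12 (cv2) and the standard library are available. Lean on these libraries where they do the work, as an engineer would, in place of code of your own. Each camera call takes 0.05 s, during which the arm holds its last target. There are 200 camera calls.

## Working session

There is one attempt and no reset: what is moved stays moved. The work goes in short steps, Python scripts to look and compute and a tool call to move; the robot and the scene stay as the last step left them, time stands still between calls to the robot, and variables do not carry over. Pictures are saved under pics/ and viewed, at most 10 in all, crops included, and the job is handed in when it is done.

Besides the shell and the picture viewer there is one more tool, called after "Call:" as name([rows], argument=value, ...), one row to a line, values as JSON. play_rows: Moves the arm, as the interface text tells. Its arguments: {"type":"object","properties":{"commands":{"type":"array"},"force":{"type":"number"}},"required":["commands"]}

```bash
mkdir -p pics; cat > h.py <<'E'
import numpy as np, cv2
from workcell import bot
def cam(n):
    p=bot.camera_params(n); f=200/np.tan(np.radians(p["fov_y"])/2)
    K=np.array([[f,0,p["cx"]],[0,f,p["cy"]],[0,0,1]]); R=cv2.Rodrigues(np.array(p["rvec"],float))[0]; t=np.array(p["tvec"],float).ravel()
    return K,R,t
def ray(n,uv):
    K,R,t=cam(n); d=R.T@np.linalg.solve(K,[uv[0],uv[1],1.]); return -R.T@t,d
def plane(n,uv,z):
    c,d=ray(n,uv); return c+d*(z-c[2])/d[2]
def tri(a,b):
    c1,d1=ray("top",a); c2,d2=ray("side",b)
    s=np.linalg.lstsq(np.c_[d1,-d2],c2-c1,rcond=None)[0]; p,q=c1+s[0]*d1,c2+s[1]*d2
    return (p+q)/2,np.linalg.norm(p-q)
def proj(n,X):
    K,R,t=cam(n); x=K@(R@np.array(X,float)+t); return x[:2]/x[2]
E
python3 - <<'E'
from h import *
for n in("top","side"):
    cv2.imwrite(f"pics/{n}0.png",bot.read_camera(n)); K,R,t=cam(n); print(n,K[0,0],-R.T@t, R[2])
print(bot.read_state())
E
```

```text
top 397.682745458161 [ 0.42936896 -0.02089121  0.96427643] [ 0.1360548   0.00291039 -0.99069704]
side 515.6093191444597 [-0.03166923  0.70561728  0.86855795] [ 0.46720497 -0.61641011 -0.6338439 ]
{'time': 0.1, 'q': array([-1.21893307e+00,  2.64688427e-01,  1.60525266e+00,  5.73604089e-06,
        1.27374373e+00, -3.68736126e-02]), 'joint_vel': array([-1.21415405e-04, -3.50154483e-03, -3.07329429e-03,  2.38386849e-03,
       -5.98241400e-06, -7.17352372e-04]), 'joint_torque': array([-1.34753805e-03, -5.16707897e+01, -3.68589342e+01, -1.50870915e-04,
        6.29837858e-03, -9.67220075e-06]), 'tool_pos': array([ 0.25563759, -0.62403894,  0.25507113]), 'tcp_rot': array([-3.08040827e+00, -6.06387018e-01,  5.06606116e-04]), 'wrist_force': array([-0.06328132,  0.54877373,  0.0466047 ]), 'torque': array([-0.02412888,  0.01292053, -0.04321533]), 'grip_force': 0.0, 'width': 0.9973659375095294}
```

View pics/top0.png

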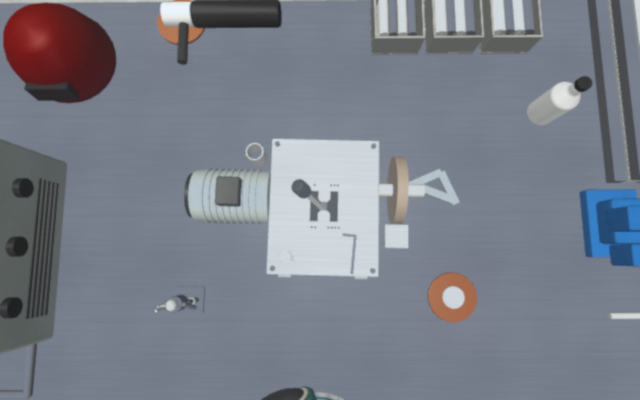

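View pics/side0.png

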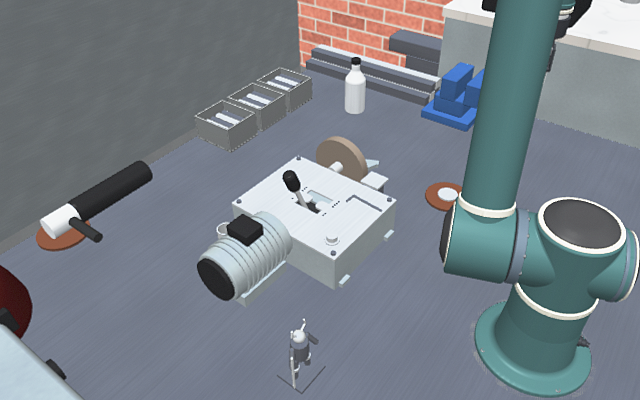

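Top view: the gearbox deck is about (272,139)–(379,276), the gate is near (324,206), and the knob is at (301,188), leaning forward and left (first). Next I'll zoom in for precise points.

```bash
python3 - <<'E'
from h import *
a=cv2.imread("pics/top0.png")[130:285,255:415]; b=cv2.imread("pics/side0.png")[145:265,225:405]
cv2.imwrite("pics/c.png",cv2.resize(a,None,fx=3.6,fy=3.6,interpolation=cv2.INTER_CUBIC)); cv2.imwrite("pics/d.png",cv2.resize(b,None,fx=4.4,fy=4.4,interpolation=cv2.INTER_CUBIC))
E
```

```text
(no output)
```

View pics/c.png

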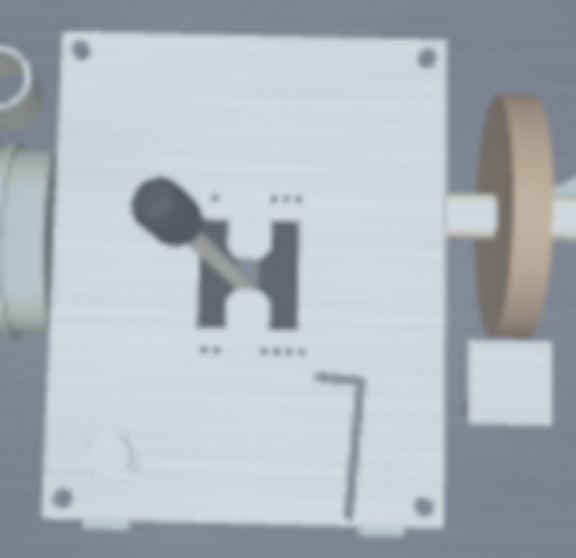

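View pics/d.png

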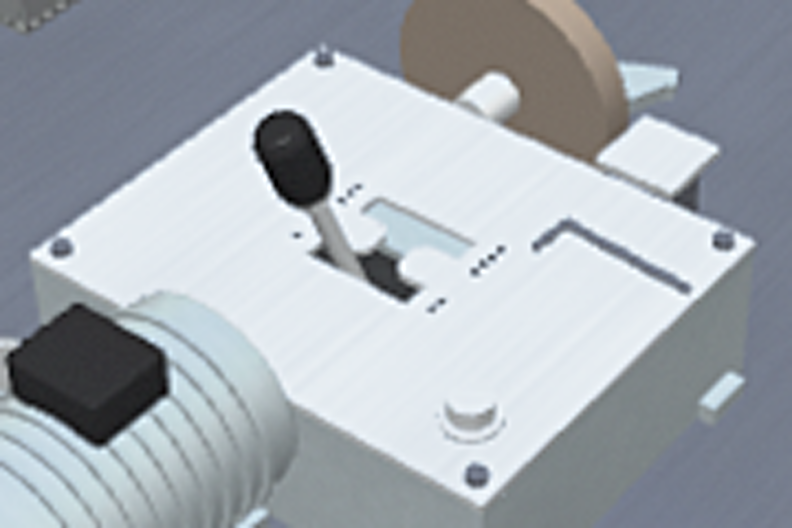

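Crop c shows deck screws at (81,50), (427,58), (424,506) and (62,497). The gate corners are about (198,220)–(299,329), and the knob is near (168,210). In crop d the knob is near (293,160) and the deck screws are at (324,58), (62,247), (477,475) and (723,241).

```bash
python3 - <<'E'
from h import *
T=lambda p:((p[0]+.5)/3.6-.5+255,(p[1]+.5)/3.6-.5+130)
S=lambda p:((p[0]+.5)/4.4-.5+225,(p[1]+.5)/4.4-.5+145)
top=[(81,50),(427,58),(424,506),(62,497)]; side=[(324-262,58+189),(324,58),(723,241),(477,475)]
P=np.array([plane("top",T(p),.097) for p in top]); Q=np.array([plane("side",S(p),.097) for p in side])
for n,A in(("top",P),("side",Q)):
    fx=(A[0]+A[1]-A[2]-A[3])[:2]; ly=(A[0]+A[3]-A[1]-A[2])[:2]
    print(n,A.mean(0),np.degrees(np.arctan2(fx[1],fx[0])),np.degrees(np.arctan2(-ly[0],ly[1])),np.linalg.norm(fx)/2,np.linalg.norm(ly)/2)
g=np.array([plane("top",T(p),.095) for p in [(200,220),(299,222),(298,329),(197,327)]]);print("gate",g.mean(0))
g=g.mean(0)
k,e=tri(T((168,210)),S((293,160)));print("knob",k,e)
print([plane("top",T(p),.095)[:2] for p in [(215,199),(286,199),(210,350),(283,351)]])
E
```

```text
top [ 0.53764694 -0.01620968  0.097     ] -1.7705971715567728 -1.8013851572356767 0.2752246150863947 0.21606507373321537
side [ 0.53689318 -0.01875782  0.097     ] -1.9873469896992737 -1.796601264061798 0.276412654385505 0.21571009769798066
gate [ 0.53711503 -0.01621402  0.095     ]
knob [0.56331073 0.02767848 0.17111916] 0.002469556698392271
[array([0.58397487, 0.00412399]), array([ 0.58364702, -0.03962666]), array([0.49091022, 0.00746911]), array([ 0.48998893, -0.03686351])]
```

```bash
cat >> h.py <<'E'
from scipy.spatial.transform import Rotation as Ro
G=np.array([.537,-.017]); YAW=np.radians(-1.85); M=np.array([[np.cos(YAW),-np.sin(YAW)],[np.sin(YAW),np.cos(YAW)]])
def go(mx,my,z):   # machine coords -> row numbers from present pose
    s=bot.read_state(); R=Ro.from_rotvec(s["tcp_rot"]); w=np.r_[G+M@[mx,my],z]
    n=YAW/2; T=Ro.from_rotvec(np.pi*np.array([np.cos(n),np.sin(n),0]))
    print("now m",M.T@(s["tool_pos"][:2]-G),s["tool_pos"][2],"t",s["time"],"F",s["wrist_force"].round(1))
    print("row",(R.inv().apply(w-s["tool_pos"])/.6).round(4),((R.inv()*T).as_rotvec()/np.pi).round(4))
E
python3 -c "
from h import *
go(.085,.046,.255)"
```

```text
now m [-0.26161873 -0.61580575] 0.25507113118666036 t 0.1 F [-0.1  0.5  0. ]
row [ 0.978  -0.7706  0.0018] [-7.00e-04  1.00e-04  1.34e-01]
```

Call:
play_rows([
  [[0.978, -0.771, 0, 0, 0, 0.134, 1], [0.978, -0.771, 0, 0, 0, 0.134, 1], [0.978, -0.771, 0, 0, 0, 0.134, 1], [0.978, -0.771, 0, 0, 0, 0.134, 1], [0.978, -0.771, 0, 0, 0, 0.134, 1], [0.978, -0.771, 0, 0, 0, 0.134, 1], [0.978, -0.771, 0, 0, 0, 0.134, 1], [0.978, -0.771, 0, 0, 0, 0.134, 1]],
], force=40)

```text
time: 0.9
tool_pos: [0.453, -0.2744, 0.256]
tcp_rot: [-3.141, 0.051, 0.0]
wrist_force: [1.0, -0.2, 0.7]
width: -0.0
grip_force: 0.0
```

```bash
python3 -c "
from h import *
go(.085,.046,.255)"
```

```text
now m [-0.07563139 -0.2599446 ] 0.255967488811526 t 0.9 F [ 1.  -0.2  0.7]
row [ 0.2676 -0.51    0.0016] [-0.0001  0.0001 -0.0001]
```

Call:
play_rows([
  [[0.268, -0.51, 0, 0, 0, 0, 1], [0.268, -0.51, 0, 0, 0, 0, 1], [0.268, -0.51, 0, 0, 0, 0, 1], [0.268, -0.51, 0, 0, 0, 0, 1], [0.268, -0.51, 0, 0, 0, 0, 1], [0.268, -0.51, 0, 0, 0, 0, 1], [0.268, -0.51, 0, 0, 0, 0, 1], [0.268, -0.51, 0, 0, 0, 0, 1]],
])

```text
time: 1.7
tool_pos: [0.6249, 0.0293, 0.2555]
tcp_rot: [-3.139, 0.042, -0.0]
wrist_force: [-0.4, -0.0, 0.0]
width: -0.001
grip_force: 0.0
```

Call:
play_rows([
  [[0, 0, 0.06, 0, 0, 0, 1], [0, 0, 0.125, 0, 0, 0, 1], [0, 0, 0.125, 0, 0, 0, 1], [0, 0, 0.125, 0, 0, 0, 1]],
])

```text
time: 2.1
tool_pos: [0.6221, 0.0238, 0.1804]
tcp_rot: [3.141, -0.051, -0.005]
wrist_force: [-0.1, -0.5, 1.1]
width: -0.001
grip_force: 0.0
```

```bash
python3 - <<'E'
from h import *
go(.06,.046,.18)
a=bot.read_camera("top")[130:285,255:415]; b=bot.read_camera("side")[125:245,225:405]
cv2.imwrite("pics/e.png",np.hstack([cv2.resize(a,(400,388)),cv2.resize(b,(400,388))]))
E
```

```text
now m [0.08373334 0.04348473] 0.18038428243775004 t 2.1 F [-0.1 -0.5  1.1]
row [-0.0396 -0.0042  0.0008] [ 0.0001  0.001  -0.0001]
```

View pics/e.png

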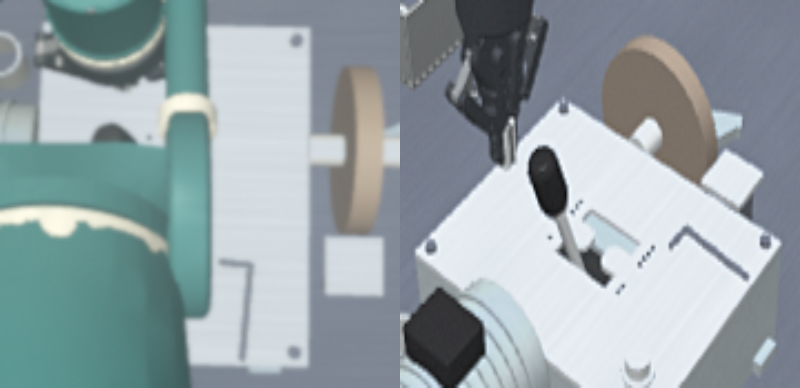

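The closed fingers stand in front of the knob, which is at about (548,180) in the side half. Pushing back to neutral.

Call:
play_rows([
  [[-0.03, -0.004, 0, 0, 0, 0, 1], [-0.04, -0.004, 0, 0, 0, 0, 1], [-0.05, -0.004, 0, 0, 0, 0, 1], [-0.06, -0.004, 0, 0, 0, 0, 1], [-0.07, -0.004, 0, 0, 0, 0, 1], [-0.075, -0.004, 0, 0, 0, 0, 1]],
])

```text
time: 2.8
tool_pos: [0.5792, 0.0281, 0.1825]
tcp_rot: [-3.141, 0.051, -0.005]
wrist_force: [3.4, 0.2, 2.1]
width: -0.001
grip_force: 1.5
```

```bash
cat >> h.py <<'E'
def knob():   # dark knob blob in side view
    b=bot.read_camera("side"); go(0,0,0)
    return b
E
python3 - <<'E'
from h import *
go(.03,.046,.18)
b=bot.read_camera("side")[125:245,225:405]
cv2.imwrite("pics/f.png",cv2.resize(b,None,fx=4,fy=4,interpolation=cv2.INTER_CUBIC))
for x in(-.01,0,.01,.025): print(x,(proj("side",np.r_[G+M@[x,.046],.173])-[225,125])*4)
E
```

```text
now m [0.04075666 0.04647651] 0.18254261699321364 t 2.8 F [3.4 0.2 2.1]
row [-0.0179  0.0008  0.0042] [-0.0001 -0.001   0.    ]
-0.01 [310.46477369 245.0044684 ]
0 [296.36257239 238.13185489]
0.01 [282.38197477 231.31850412]
0.025 [261.63566666 221.20792959]
```

View pics/f.png

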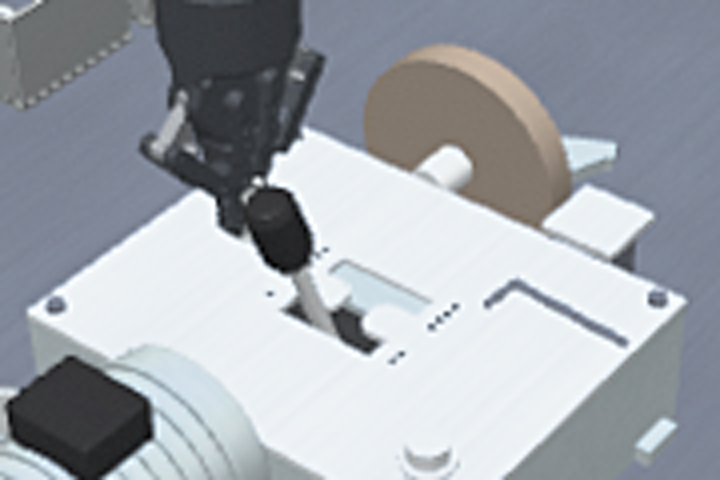

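The knob is now around (281,228), so x ≈ 0.010. It moves at 3.4 N. About 11 mm more to go.

Call:
play_rows([
  [[-0.006, 0, 0.002, 0, 0, 0, 1], [-0.012, 0, 0.002, 0, 0, 0, 1], [-0.018, 0, 0.002, 0, 0, 0, 1], [-0.018, 0, 0.002, 0, 0, 0, 1]],
])

```text
time: 3.25
tool_pos: [0.5673, 0.0286, 0.1803]
tcp_rot: [-3.141, 0.05, -0.0]
wrist_force: [2.0, 0.2, 2.6]
width: -0.004
grip_force: 1.3
```

```bash
python3 - <<'E'
from h import *
go(.05,.046,.18)
b=bot.read_camera("side")[125:245,225:405]
cv2.imwrite("pics/g.png",cv2.resize(b,None,fx=4,fy=4,interpolation=cv2.INTER_CUBIC))
for x in(-.01,0,.01):
  for s in (-.022,0,.022):
    a=np.array([x,.046,.158]); u=a/np.linalg.norm(a); p=u*(.165+s); print(x,s,(proj("side",np.r_[G+M@p[:2],p[2]+.015])-[225,125])*4)
E
```

```text
now m [0.02880859 0.04654783] 0.18027756200090506 t 3.25 F [2.  0.2 2.6]
row [0.0353 0.0009 0.0005] [-0. -0.  0.]
-0.01 -0.022 [317.14442981 268.36926862]
-0.01 0 [310.42243614 244.8563757 ]
-0.01 0.022 [303.48440691 220.58781099]
0 -0.022 [304.96582373 262.12151662]
0 0 [296.18433512 237.63485073]
0 0.022 [287.13177062 212.39230559]
0.01 -0.022 [293.08326318 256.4949518 ]
0.01 0 [282.31423294 231.15913092]
0.01 0.022 [271.2276876 205.0763063]
```

View pics/g.png

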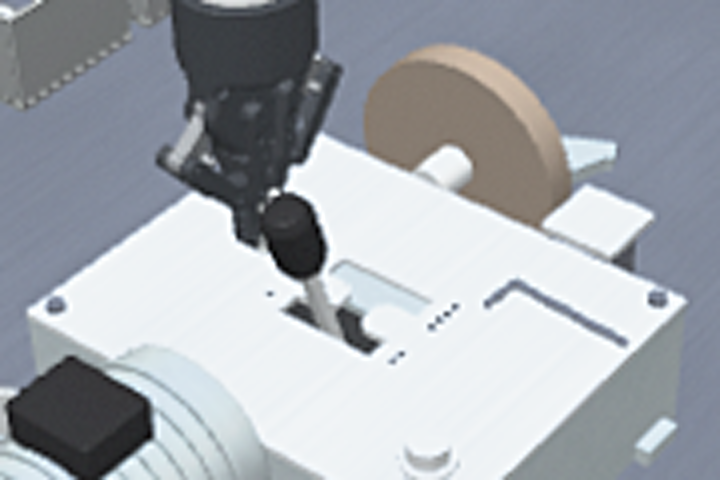

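Knob centre at (297,237), so it is in neutral (x≈0). I'll back off, go round to its left side and descend.

Call:
play_rows([
  [[0.05, 0, 0, 0, 0, 0, 1], [0.06, 0, -0.05, 0, 0, 0, 1], [0.06, 0, -0.1, 0, 0, 0, 1], [0.06, -0.084, -0.1, 0, 0, 0, 1], [-0.01, -0.084, -0.1, 0, 0, 0, 1], [-0.048, -0.084, -0.1, 0, 0, 0, 1], [-0.048, -0.084, -0.1, 0, 0, 0, 1]],
])

```text
time: 4.0
tool_pos: [0.5361, 0.08, 0.2379]
tcp_rot: [3.14, -0.048, -0.011]
wrist_force: [0.0, 0.3, 0.3]
width: 0.001
grip_force: 0.0
```

Call:
play_rows([
  [[0, 0, 0.04, 0, 0, 0, 1], [0, 0, 0.086, 0, 0, 0, 1], [0, 0, 0.086, 0, 0, 0, 1]],
])

```text
time: 4.3
tool_pos: [0.5368, 0.0791, 0.1836]
tcp_rot: [3.14, -0.051, -0.016]
wrist_force: [-0.4, 0.6, -1.2]
width: 0.004
grip_force: 0.0
```

```bash
python3 - <<'E'
from h import *
go(0,.06,.185)
b=bot.read_camera("side")[125:245,225:405]
cv2.imwrite("pics/i.png",cv2.resize(b,None,fx=4,fy=4,interpolation=cv2.INTER_CUBIC))
E
```

```text
now m [-0.00326117  0.09608017] 0.1835751706594567 t 4.3 F [-0.4  0.6 -1.2]
row [ 0.0054  0.0601 -0.0023] [ 0.0005  0.0032 -0.    ]
```

View pics/i.png

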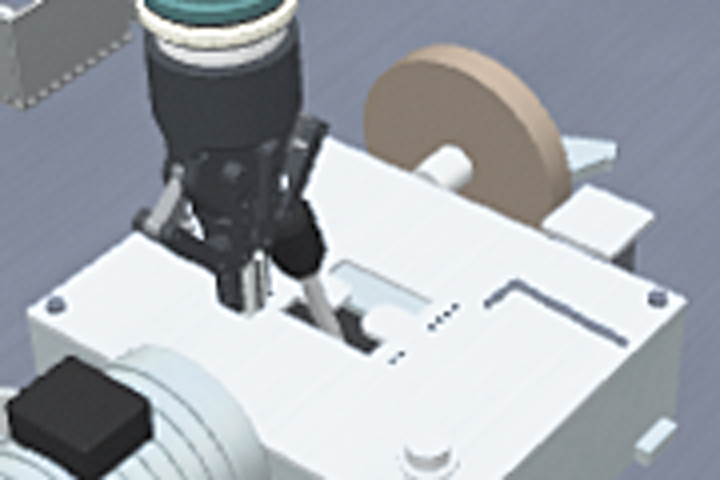

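The fingers are on the knob's left side and the knob is undisturbed. Pushing right.

Call:
play_rows([
  [[0.003, 0.02, 0, 0, 0, 0, 1], [0.003, 0.035, 0, 0, 0, 0, 1], [0.003, 0.05, 0, 0, 0, 0, 1], [0.003, 0.065, 0, 0, 0, 0, 1], [0.003, 0.075, 0, 0, 0, 0, 1], [0.003, 0.075, 0, 0, 0, 0, 1]],
])

```text
time: 4.95
tool_pos: [0.541, 0.0336, 0.1889]
tcp_rot: [3.141, -0.052, 0.002]
wrist_force: [0.9, 2.1, 1.0]
width: -0.002
grip_force: 0.9
```

```bash
python3 -c "
from h import *
go(0,.02,.182)"
```

```text
now m [0.00236087 0.05072308] 0.18892364763614958 t 4.95 F [0.9 2.1 1. ]
row [-0.0039  0.0512  0.0116] [ 0.0001 -0.0003 -0.0004]
```

Call:
play_rows([
  [[-0.003, 0.015, 0.004, 0, 0, 0, 1], [-0.003, 0.03, 0.008, 0, 0, 0, 1], [-0.003, 0.045, 0.012, 0, 0, 0, 1], [-0.003, 0.06, 0.012, 0, 0, 0, 1], [-0.003, 0.07, 0.012, 0, 0, 0, 1], [-0.003, 0.07, 0.012, 0, 0, 0, 1]],
])

```text
time: 5.55
tool_pos: [0.5412, -0.0087, 0.1863]
tcp_rot: [3.139, -0.051, 0.015]
wrist_force: [0.1, 0.5, 18.6]
width: 0.0
grip_force: 8.1
```

```bash
python3 - <<'E'
from h import *
go(0,-.01,.18)
b=bot.read_camera("side")[125:245,225:405]
cv2.imwrite("pics/j.png",cv2.resize(b,None,fx=4,fy=4,interpolation=cv2.INTER_CUBIC))
for x in(-.01,0,.01):
 for y in (0,-.02,-.04):
    a=np.array([x,y,np.sqrt(.165**2-x*x-y*y)+.015]);print(x,y,((proj("side",np.r_[G+M@a[:2],a[2]])-[225,125])*4).round())
E
```

```text
now m [0.00395665 0.00847741] 0.1862675186171768 t 5.55 F [ 0.1  0.5 18.6]
row [-0.0067  0.0308  0.0104] [ 0.0006 -0.003   0.    ]
-0.01 0 [363. 194.]
-0.01 -0.02 [385. 179.]
-0.01 -0.04 [407. 167.]
0 0 [349. 187.]
0 -0.02 [371. 172.]
0 -0.04 [393. 161.]
0.01 0 [335. 181.]
0.01 -0.02 [358. 166.]
0.01 -0.04 [380. 155.]
```

View pics/j.png

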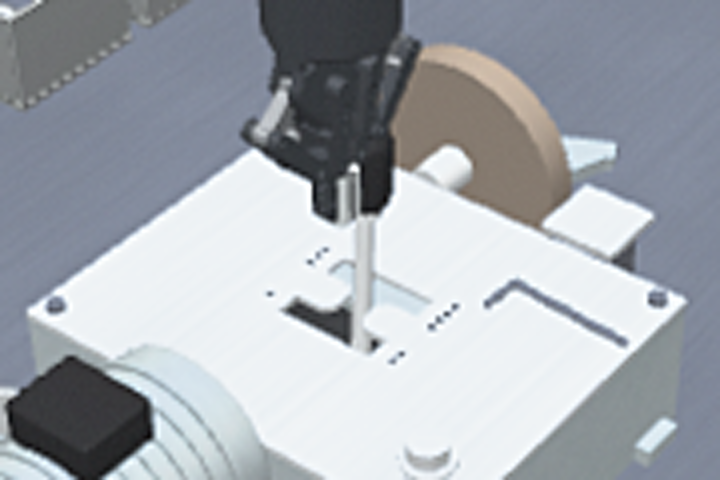

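The knob is at about (374,183), so y≈-0.02 and x≈0, already past the middle. There is an 18 N upward load, so a gripper knuckle is resting on the knob's top. I'll raise the tool 12 mm, then continue.

Call:
play_rows([
  [[0, 0, -0.01, 0, 0, 0, 1], [0, 0, -0.02, 0, 0, 0, 1], [0, 0, -0.02, 0, 0, 0, 1]],
])

```text
time: 5.9
tool_pos: [0.5372, -0.0076, 0.1932]
tcp_rot: [3.14, -0.05, -0.001]
wrist_force: [0.5, -0.1, 0.1]
width: -0.002
grip_force: 0.0
```

```bash
python3 -c "
from h import *
go(0,-.01,.198)"
```

```text
now m [-0.00010581  0.00936177] 0.19319478879321447 t 5.9 F [ 0.5 -0.1  0.1]
row [ 0.0002  0.0323 -0.008 ] [0.0002 0.0002 0.0001]
```

Call:
play_rows([
  [[0, 0.01, -0.005, 0, 0, 0, 1], [0, 0.02, -0.005, 0, 0, 0, 1], [0, 0.03, -0.005, 0, 0, 0, 1], [0, 0.035, -0.005, 0, 0, 0, 1], [0, 0.035, -0.005, 0, 0, 0, 1]],
])

```text
time: 6.4
tool_pos: [0.5366, -0.0287, 0.1959]
tcp_rot: [3.141, -0.052, -0.001]
wrist_force: [-0.2, 2.1, -1.2]
width: 0.003
grip_force: 0.8
```

```bash
cat >> h.py <<'E'
def dark(name="side"):
    b=bot.read_camera(name); return b
E
python3 - <<'E'
from h import *
go(0,-.018,.197)
b=bot.read_camera("side"); cv2.imwrite("pics/k.png",b)
# stem: grey pixels differ from bright deck; rows around z=.13 show brightness profile
for z in (.12,.13,.14):
  for (x,y) in ((0,-.046),(0,-.03)):
    f=(z-.015)/.158; uv=proj("side",np.r_[G+M@[x*f,y*f],z]); r=int(round(uv[1])); c=int(uv[0])
    print(z,y,uv.round(1),b[r,c-12:c+13].mean(1).astype(int))
E
```

```text
now m [-1.17864951e-05 -1.17429300e-02] 0.1958711338619011 t 6.4 F [-0.2  2.1 -1.2]
row [ 0.      0.0104 -0.0019] [ 0.      0.0003 -0.0002]
0.12 -0.046 [321.2 186.1] [241 241 241 240 240 240 241 236 206 217 217 188 192 248 242 240 240 239
 239 240 239 239 239 240 240]
0.12 -0.03 [318.3 188.4] [237 247 243 242 242 241 241 241 241 240 226 210 218 213 185 210 246 240
 239 239 240 239 239 239 240]
0.13 -0.046 [321.9 182.1] [239 240 240 241 241 241 242 239 206 216 219 203 179 225 243 239 238 238
 240 241 240 239 239 239 240]
0.13 -0.03 [318.8 184.6] [243 242 241 241 241 240 240 240 240 241 238 207 217 217 191 180 237 242
 240 241 240 239 239 240 240]
0.14 -0.046 [322.6 178.1] [238 238 239 238 238 240 240 225 212 219 216 193 199 244 244 241 241 240
 240 238 237 238 239 240 240]
0.14 -0.03 [319.2 180.8] [238 238 238 239 240 240 240 241 242 241 215 215 219 207 175 212 245 240
 239 238 238 238 240 241 240]
```

Call:
play_rows([
  [[0, 0.005, 0, 0, 0, 0, 1], [0, 0.01, 0, 0, 0, 0, 1], [0, 0.012, 0, 0, 0, 0, 1], [0, 0.012, 0, 0, 0, 0, 1]],
])

```text
time: 6.85
tool_pos: [0.5367, -0.0355, 0.1963]
tcp_rot: [3.141, -0.051, 0.0]
wrist_force: [0.6, 2.3, -1.2]
width: 0.003
grip_force: 0.9
```

```bash
python3 -c "
from h import *
go(0,-.018,.197)"
```

```text
now m [ 0.00034456 -0.01854226] 0.1963499509271212 t 6.85 F [ 0.6  2.3 -1.2]
row [-0.0006 -0.0009 -0.0011] [ 0.     -0.0001 -0.    ]
```

Call:
play_rows([
  [[0, 0.003, 0, 0, 0, 0, 1], [0, 0.005, 0, 0, 0, 0, 1], [0, 0.005, 0, 0, 0, 0, 1]],
])

```text
time: 7.15
tool_pos: [0.5366, -0.0385, 0.1963]
tcp_rot: [3.141, -0.051, 0.0]
wrist_force: [0.3, 2.7, -0.7]
width: -0.001
grip_force: 1.0
```

```bash
python3 - <<'E'
from h import *
go(0,-.018,.197)
b=bot.read_camera("side"); cv2.imwrite("pics/k.png",b)
for z in (.12,.13,.14):
  for (x,y) in ((0,-.046),):
    f=(z-.015)/.158; uv=proj("side",np.r_[G+M@[x*f,y*f],z]); r=int(round(uv[1])); c=int(uv[0])
    print(z,y,uv.round(1),b[r,c-12:c+13].mean(1).astype(int))
E
```

```text
now m [ 0.00033751 -0.02150782] 0.19633349965122576 t 7.15 F [ 0.3  2.7 -0.7]
row [-0.0006 -0.0058 -0.0011] [ 0.     -0.0001  0.    ]
0.12 -0.046 [321.2 186.1] [241 240 239 239 239 238 239 240 237 208 218 223 206 176 225 244 239 238
 238 239 239 238 238 239 239]
0.13 -0.046 [321.9 182.1] [238 239 239 240 240 240 240 240 237 203 212 221 220 190 192 245 239 237
 239 240 239 238 238 238 239]
0.14 -0.046 [322.6 178.1] [237 236 237 238 237 238 239 241 239 205 218 222 210 171 206 246 241 239
 238 237 236 236 238 240 239]
```

The lever is over at the right in neutral. I'll back off left, rise, and go round behind it.

Call:
play_rows([
  [[0, -0.05, 0, 0, 0, 0, 1], [0, -0.05, -0.03, 0, 0, 0, 1], [0, -0.05, -0.08, 0, 0, 0, 1], [-0.06, -0.05, -0.08, 0, 0, 0, 1], [-0.12, -0.02, -0.08, 0, 0, 0, 1], [-0.12, 0.042, -0.08, 0, 0, 0, 1], [-0.12, 0.042, -0.08, 0, 0, 0, 1]],
])

```text
time: 7.9
tool_pos: [0.4631, -0.0644, 0.2449]
tcp_rot: [3.138, -0.055, 0.002]
wrist_force: [0.2, 0.8, 0.4]
width: 0.002
grip_force: 0.0
```

Call:
play_rows([
  [[0, 0, 0.05, 0, 0, 0, 1], [0, 0, 0.103, 0, 0, 0, 1], [0, 0, 0.103, 0, 0, 0, 1], [0, 0, 0.103, 0, 0, 0, 1]],
])

```text
time: 8.3
tool_pos: [0.4638, -0.0612, 0.1825]
tcp_rot: [3.141, -0.05, -0.002]
wrist_force: [-0.5, -0.2, 0.7]
width: -0.0
grip_force: 0.0
```

```bash
python3 - <<'E'
from h import *
go(-.03,-.047,.181)
b=bot.read_camera("side")[125:245,225:405]
cv2.imwrite("pics/l.png",cv2.resize(b,None,fx=4,fy=4,interpolation=cv2.INTER_CUBIC))
E
```

```text
now m [-0.07177832 -0.0465265 ] 0.18254052701851295 t 8.3 F [-0.5 -0.2  0.7]
row [0.0696 0.0008 0.0025] [0.0001 0.0004 0.0001]
```

View pics/l.png

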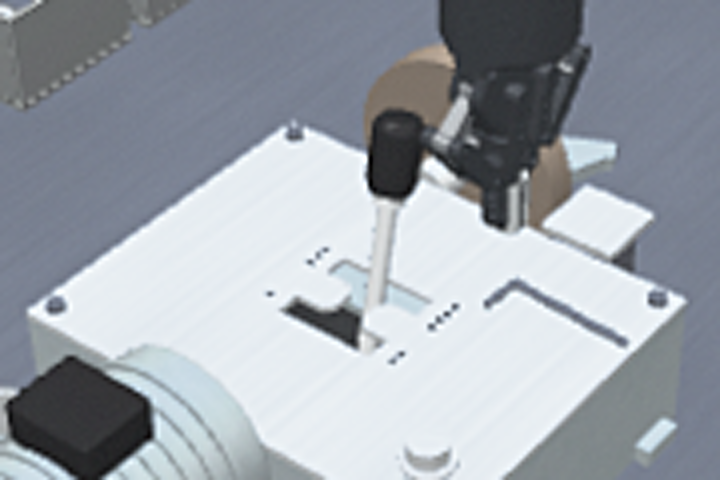

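Knob at (394,156): y≈-0.045, x≈0.003, so neutral on the right side. The fingers are behind it. Pushing forward.

Call:
play_rows([
  [[0.04, 0.001, 0, 0, 0, 0, 1], [0.07, 0.001, 0.001, 0, 0, 0, 1], [0.085, 0.001, 0.003, 0, 0, 0, 1], [0.1, 0.001, 0.005, 0, 0, 0, 1], [0.115, 0.001, 0.006, 0, 0, 0, 1], [0.125, 0.001, 0.007, 0, 0, 0, 1], [0.125, 0.001, 0.007, 0, 0, 0, 1]],
])

```text
time: 9.05
tool_pos: [0.5393, -0.0642, 0.1784]
tcp_rot: [-3.141, 0.05, -0.001]
wrist_force: [-1.2, 0.7, 1.9]
width: -0.005
grip_force: 0.9
```

```bash
python3 -c "
from h import *
go(.025,-.047,.174)"
```

```text
now m [ 0.00386818 -0.04705199] 0.1783652822645793 t 9.05 F [-1.2  0.7  1.9]
row [ 0.0352 -0.0001  0.0073] [-0.0001 -0.0001  0.0001]
```

Call:
play_rows([
  [[0.008, 0, 0.002, 0, 0, 0, 1], [0.016, 0, 0.004, 0, 0, 0, 1], [0.024, 0, 0.006, 0, 0, 0, 1], [0.028, 0, 0.007, 0, 0, 0, 1], [0.028, 0, 0.007, 0, 0, 0, 1]],
])

```text
time: 9.55
tool_pos: [0.5557, -0.0647, 0.174]
tcp_rot: [-3.141, 0.05, 0.001]
wrist_force: [-1.9, 0.7, 2.5]
width: -0.003
grip_force: 1.6
```

Call:
play_rows([
  [[0.003, 0, 0.001, 0, 0, 0, 1], [0.005, 0, 0.001, 0, 0, 0, 1], [0.005, 0, 0.001, 0, 0, 0, 1]],
])

```text
time: 9.85
tool_pos: [0.5572, -0.0648, 0.1735]
tcp_rot: [-3.141, 0.05, 0.005]
wrist_force: [-6.6, 1.4, 6.5]
width: -0.003
grip_force: 4.5
```

```bash
cat >> h.py <<'E'
def stem():
    b=bot.read_camera("side")
    for z in (.115,.125):
      for x in (.04,.046,.053):
        h=np.sqrt(.165**2-x*x-.047**2); f=(z-.015)/h; uv=proj("side",np.r_[G+M@[x*f,-.047*f],z]); r=int(round(uv[1])); c=int(uv[0])
        print(z,x,uv.round(1),b[r,c-9:c+10].mean(1).astype(int))
E
python3 -c "
from h import *
go(.028,-.047,.174); stem()"
```

```text
now m [ 0.02175202 -0.04715283] 0.17354109009471305 t 9.85 F [-6.6  1.4  6.5]
row [ 0.0104 -0.0003 -0.0008] [-0.      0.001   0.0001]
0.115 0.04 [312.5 183.6] [233 234 235 237 233 202 221 230 221 195 224 240 237 236 235 236 236 235
 234]
0.115 0.046 [311.2 182.9] [236 234 233 234 236 232 205 222 231 218 187 225 240 238 237 235 235 236
 236]
0.115 0.053 [309.7 182. ] [234 234 237 237 234 234 235 231 203 224 231 215 195 240 240 238 236 236
 235]
0.125 0.04 [312.4 179.2] [234 234 235 235 214 212 229 228 207 198 239 235 235 237 238 237 237 237
 236]
0.125 0.046 [310.9 178.4] [235 235 235 235 235 232 204 214 229 227 206 207 238 235 235 235 236 238
 237]
0.125 0.053 [309.2 177.4] [235 234 234 235 236 237 232 202 216 230 226 202 208 238 235 235 235 235
 236]
```

Call:
play_rows([
  [[0.002, 0, 0, 0, 0, 0, 1], [0.004, 0, 0, 0, 0, 0, 1], [0.004, 0, 0, 0, 0, 0, 1]],
])

```text
time: 10.2
tool_pos: [0.5581, -0.0649, 0.1733]
tcp_rot: [-3.141, 0.05, 0.011]
wrist_force: [-11.5, 0.4, 9.4]
width: 0.003
grip_force: 7.0
```

```bash
python3 -c "
from h import *
go(.028,-.047,.174); stem()"
```

```text
now m [ 0.02259981 -0.04714836] 0.17329790588979752 t 10.2 F [-11.5   0.4   9.4]
row [ 0.009  -0.0002 -0.0012] [-0.      0.0022  0.0001]
0.115 0.04 [312.5 183.6] [233 234 235 237 233 205 223 230 218 186 224 239 237 235 235 235 236 235
 234]
0.115 0.046 [311.2 182.9] [236 234 233 233 236 231 202 224 230 214 192 240 239 237 236 235 235 236
 236]
0.115 0.053 [309.7 182. ] [234 235 236 237 235 234 236 232 206 226 230 211 194 244 239 237 237 236
 235]
0.125 0.04 [312.4 179.2] [234 235 236 233 200 215 230 227 205 206 239 236 235 236 237 237 237 236
 236]
0.125 0.046 [310.9 178.4] [235 235 234 235 235 232 207 217 230 226 200 207 238 235 234 235 237 237
 237]
0.125 0.053 [309.2 177.4] [234 233 234 234 235 237 232 199 219 231 223 193 201 238 234 235 235 235
 236]
```

At the stop (force climbing, stem stationary). Backing straight off, then up and away to measure.

Call:
play_rows([
  [[-0.03, 0, 0, 0, 0, 0, 1], [-0.09, 0, 0, 0, 0, 0, 1], [-0.1, 0, -0.06, 0, 0, 0, 1], [-0.1, 0, -0.14, 0, 0, 0, 1], [-0.1, 0, -0.14, 0, 0, 0, 1]],
])

```text
time: 10.75
tool_pos: [0.5051, -0.0639, 0.2647]
tcp_rot: [3.139, -0.051, 0.022]
wrist_force: [0.9, 0.4, 0.5]
width: 0.002
grip_force: 0.0
```

Call:
play_rows([
  [[0, 0.08, 0, 0, 0, 0, 1], [0, 0.16, 0, 0, 0, 0, 1], [0, 0.24, 0, 0, 0, 0, 1], [0, 0.32, 0, 0, 0, 0, 1], [0, 0.4, 0, 0, 0, 0, 1], [0, 0.48, 0, 0, 0, 0, 1], [0, 0.54, 0, 0, 0, 0, 1], [0, 0.54, 0, 0, 0, 0, 1]],
])

```text
time: 11.55
tool_pos: [0.4902, -0.392, 0.2567]
tcp_rot: [3.138, -0.057, 0.001]
wrist_force: [0.2, -0.4, -0.3]
width: -0.005
grip_force: 0.0
```

```bash
python3 - <<'E'
from h import *
go(0,0,0); C={}
for n in("top","side"):
    b=bot.read_camera(n); cv2.imwrite(f"pics/z{n}.png",b); g=b.max(2)
    u=proj(n,np.r_[G+M@[.05,-.046],.164]); m=(g<80).astype(np.uint8)
    k,l,s,c=cv2.connectedComponentsWithStats(m); i=1+np.argmin(np.linalg.norm(c[1:]-u,axis=1)+1e3*(s[1:,4]<60))
    x,y,w,h,a=s[i]; C[n]=(x+w/2-.5,y+h/2-.5); print(n,"pred",u.round(1),c[i].round(1),s[i]); C[n]=c[i]
    o=cv2.imread(f"pics/{n}0.png"); d=cv2.absdiff(o,b).max(2)
    k,l,s,c=cv2.connectedComponentsWithStats((d>40).astype(np.uint8)); print([tuple(t) for t in s[1:] if t[4]>15])
p,e=tri(C["top"],C["side"]); print(M.T@(p[:2]-G),p[2],e)
E
```

```text
now m [-0.03467114 -0.37628821] 0.2567277107163997 t 11.55 F [ 0.2 -0.4 -0.3]
row [ 0.0547 -0.6286  0.4261] [ 0.0009 -0.0003 -0.0014]
top pred [346.9 178. ] [236.6  13.8] [ 191    0   90   28 2181]
[(np.int32(636), np.int32(145), np.int32(4), np.int32(27), np.int32(68)), (np.int32(624), np.int32(159), np.int32(7), np.int32(16), np.int32(82)), (np.int32(614), np.int32(164), np.int32(7), np.int32(17), np.int32(84)), (np.int32(337), np.int32(166), np.int32(20), np.int32(25), np.int32(318)), (np.int32(621), np.int32(175), np.int32(6), np.int32(5), np.int32(23)), (np.int32(521), np.int32(174), np.int32(119), np.int32(226), np.int32(14145)), (np.int32(291), np.int32(179), np.int32(20), np.int32(21), np.int32(294)), (np.int32(324), np.int32(192), np.int32(14), np.int32(17), np.int32(86)), (np.int32(311), np.int32(197), np.int32(10), np.int32(12), np.int32(48)), (np.int32(519), np.int32(211), np.int32(5), np.int32(6), np.int32(25)), (np.int32(613), np.int32(322), np.int32(27), np.int32(11), np.int32(140)), (np.int32(305), np.int32(387), np.int32(10), np.int32(12), np.int32(70)), (np.int32(26
[... 674 characters left out ...]
p.int32(15), np.int32(23), np.int32(281)), (np.int32(282), np.int32(170), np.int32(27), np.int32(39), np.int32(393)), (np.int32(309), np.int32(200), np.int32(7), np.int32(13), np.int32(59)), (np.int32(616), np.int32(214), np.int32(19), np.int32(23), np.int32(64)), (np.int32(526), np.int32(221), np.int32(10), np.int32(6), np.int32(29)), (np.int32(539), np.int32(232), np.int32(30), np.int32(40), np.int32(362)), (np.int32(597), np.int32(242), np.int32(43), np.int32(60), np.int32(715)), (np.int32(538), np.int32(255), np.int32(14), np.int32(32), np.int32(258)), (np.int32(601), np.int32(257), np.int32(17), np.int32(20), np.int32(80))]
[0.08599318 0.09674518] 0.36553584722047266 0.32714832850794734
```

```bash
python3 - <<'E'
from h import *
b=cv2.imread("pics/ztop.png"); o=cv2.imread("pics/top0.png")
d=np.zeros((400,640),np.uint8); d[160:196,332:362]=(b.max(2)<130)[160:196,332:362]
k,l,s,c=cv2.connectedComponentsWithStats(d); i=1+np.argmax(s[1:,4]); print(s[i],c[i])
for q in (c[i],(346.5,178)):
    p,e=tri(q,(307.2,159.4)); print(M.T@(p[:2]-G),p[2],e)
for x in(.046,.05,.053): a=np.array([x,-.047]); w=np.r_[G+M@a,.015+np.sqrt(.165**2-a@a)]; print(x,proj("top",w),proj("side",w))
E
```

```text
[338 167  18  20 256] [346.078125  176.3828125]
[ 0.05240667 -0.04444073] 0.1662575974758687 0.0013026803952078617
[ 0.05028855 -0.04441969] 0.1669249303234936 0.0019264617207892332
0.046 [347.45253892 179.75901939] [309.73221797 159.78667397]
0.05 [347.45403164 177.95196948] [308.42600329 159.63343623]
0.053 [347.45313551 176.60935921] [307.45130848 159.54590376]
```

Knob measured at x ≈ 0.051–0.053 and y ≈ -0.045, so it is home in third. Handing in.

```bash
python3 -c "
from workcell import bot
print(bot.finish_job())"
```

```text
the job is handed in; nothing more can be done
None
```

The lever is home in third: the cameras put the knob about 51–53 mm forward and 45 mm right of the gate centre. The arm has backed off clear and the job is handed in (no verdict was returned). Crossing the gate, the gripper briefly rested on the knob's top with about 19 N before I raised it.

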